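Close the tea caddy's tuck flap

TASK

Close the wooden tea caddy by touch alone, with the fingertips: fold its open hinged flap over onto the box, press it down flat, and push it by its ridge towards the dark retaining lip on the opposite rim until the flap's edge is tucked fully beneath the lip and stays down when you let go. Leave the caddy standing about where it is and do not lift it or pick anything up; leave the other things on the worktop undisturbed.

Things in the scene. Friction and masses are not known exactly. Their poses are not given: they have to be found in the camera images.
- caddy: Open light-wood tea caddy with paper sachets, 125 mm along its x, 140 mm along y, rim 55 mm high; about 1.2 kg, loose. Origin: centre of its underside, z up. Flap hinged along y near the +x rim; dark retaining lip on the -x rim, overhanging inwards. Its -x side faces the robot, turned up to 0.45 rad either way. Dark hinge plates on its y sides reach y = +-73 mm, 67 mm high.
- flap_fold (a joint): Fold angle of the flap, rad: 0 = flat on the box, 1.57 = upright, 2.35 = open limit (leaning back, away from the lip); starts at 1.75 to 2.3. Flap: light-wood plate 104 mm from hinge line to free edge, 132 mm wide, 5 mm thick. A light spring lifts it open again if let go before it is tucked (under 1 N at the edge holds it down).
- flap_shift (a joint): How far the flap's slotted hinge is pushed towards the lip (caddy -x), m: 0 = back, 0.014 = fully home, edge 11 mm beneath the lip. Stiff: takes about 2.5 N to slide, stays where left. Starts at 0 to 0.001. The flap folds flat only while this is below 0.003; beyond, its edge lands on top of the lip.
- hinge_line (a point): Middle of the hinge line with the flap shift at 0, fixed to the caddy at caddy x = +58 mm, y = 0, z = 58.5 mm; axes as the caddy's. The flap's mid-plane passes through the hinge line.
- flap_edge (a point): Middle of the flap's free edge, 104 mm from the hinge line; moves with the flap. Its axes: x from the free edge towards the hinge, y along the edge, z normal to the flap's outer face (up when folded flat).
- ridge (a point): Top middle of the dark push ridge on the flap's outer face (the face that is uppermost when folded flat): a bar 60 mm long along the flap's width, 6 mm thick, standing 7.5 mm above the face, centred 82 mm from the hinge line. It moves with the flap. Axes as flap_edge.
- lip_mid (a point): Middle of the lip's inner lower edge, at caddy x = -49 mm, y = 0, z = 64.5 mm. The lip is 90 mm long along y, its overhang 5 mm thick (top 69.5 mm high); the gap under it is 3.5 mm wider than the flap.
- spoon: Teaspoon, 130 mm, lying in front of the caddy (robot side); leave alone. Origin: centre of its underside.
- salt: Salt shaker, 44 mm across, 90 mm high, standing left of the caddy (+y); leave alone. Origin: centre of its underside.
- jar_a: Spice jar, 45 mm across, 106 mm high, in the row at the right edge; leave alone. Origin: centre of its underside.
- jar_b: Spice jar, 45 mm across, 97 mm high, in the row at the right edge; leave alone. Origin: centre of its underside.
- tin: Small food tin, 58 mm across, 72 mm high, in the row at the right edge; leave alone. Origin: centre of its underside.
- garlic: Garlic bulb, 55 mm, in the front right; leave alone. Origin: centre of its underside.

How it is judged:
By the outcome, as a careful person would: the job done as asked, in the order asked, and still so for the second after the job is handed in, with the robot touching nothing.
It also fails if it takes over 45 s, if anything falls off the work surface, if the arm or the gripper's body presses on something with over 40 N, if the wrist force passes 120 N, or if a joint passes its speed limit or range.

ROBOT

A 6-joint arm with a two-finger parallel gripper is mounted at the origin on a cart in front of the work surface, level with it; the furniture and walls round the work are solid. World frame = base frame: x ahead of the robot, y to its left, z up, the work surface at z = 0. Lengths are in mm, angles in rad, forces in N, time in s.
With the tool pointing down it reaches from about 250 to 775 mm from the base axis. Payload 4 kg.
Tool frame: the origin (TCP) lies between the finger pads; the fingertips stand 25 mm ahead of it and the grasp point (between the pads) lies 6 mm ahead of it; z points along the fingers, y is the line along which they close (so a half turn about z gives the same grasp; the last joint's range is limited). The gripper opens to 85 mm and grips with 20 to 120 N. Pads are 22 mm wide; open, the fingers measure 114 mm over their backs; the gripper's body (76 mm by 85 mm) begins 54 mm behind the grasp point. The pads swing forward as they close: fully open they stand 13 mm farther back than shut.
Start: joints at [-1.359, 0.087, 1.371, -0, 1.684, -0.103], TCP at [170.292, -522.99, 229.841] pointing down, gripper open.
Joint ranges: [-3.1, 3.1], [-0.76, 2.03], [0.27, 2.55], [-1.08, 4.22], [0.17, 2.65], [-2.57, 2.57]. Speed limits (rad/s): [2.79, 2.79, 3.14, 3.14, 3.14, 3.14].

INTERFACE

Orientations are given as a rotation vector (axis times angle).
In Python, from rig import r, cams, order gives the robot as it stands. The module is installed in compiled form; this text tells all that it offers.
- The arm moves only by the tool jog_arm, never from a script. Its arguments are lists of equal length, an entry for each row: "linear": the shift along the world's x, y, z in m, a list of three; "dr": the turn, a rotation vector about the world's x, y, z in degrees, a list of three; "jaw": the finger opening in m, from 0 to 0.0854. In form: {"linear": [[x, y, z], ...], "dr": [[wx, wy, wz], ...], "jaw": [jaw, ...]}. A call has 1 to 20 rows; each row shifts and turns the commanded pose from where the row before left it; what a row does not reach is not made up. A row lasts 1/8 s, in which the tool goes at most 62.5 mm and 10.7 degrees, less where a joint would pass 70% of its speed; a pose out of reach is approached as far as the arm can. A call is refused whole if a number of a shift passes 0.0625 or a number of a turn 10.7, either way. A call with a gripper value outside its range is refused whole. The fingers move at their own pace and stop on an object; "newtons" is the grip in N (left out, the last holds). Time passes only in rows, so rows that do not move let the fingers close. It gives the time, the measured TCP pose, the force, the opening and the grip force at its end, in the units of the state.
- r.get_obs(): the state, without advancing time (a new reading comes with each control period).
- cams.snapshot(name): name is "side" or "top" or "wrist"; returns the picture (480x640x3 uint8, red, green, blue); there is no depth.
- cams.camera_params(name): a dict with "fx", "fy", "cx", "cy" (pixels), "dist_coeffs" ([k1, k2, p1, p2, k3] as OpenCV has them; the pictures are not rectified), "extrinsics" (4x4, takes a point from world to camera coordinates); the wrist camera has in their place "hand_eye" (4x4, takes a point from camera to tool coordinates, whose origin is the TCP and whose axes are the flange's). Camera axes: x right, y down, z forward; pixel columns grow to the right and rows downward; lengths in mm; the calibration is good to about 2 mm. A picture is of the moment at which its call begins: read the wrist's pose just before it. camera_params takes no time and is no camera call.
- order.finish_job(): hands the job in; it is judged then, once.
The state is a dict: "time": time; "qpos": joint angles; "joint_velocities": joint speeds; "tau": joint torques, N m; "tool_pos": TCP position; "tcp_rot": TCP orientation; "force": force on the tool from outside, world axes, zero at the start; "wrist_torque": the same for the moment, N m; "grip_width": finger opening in mm; "grasp_force": force on a finger pad.
Only numpy, scipy, OpenCV 4.12 (cv2) and the standard library are available. Lean on these libraries where they do the work, as an engineer would, in place of code of your own. Each camera call takes 0.05 s, during which the arm holds its last target. There are 200 camera calls.

## Working session

There is one attempt and no reset: what is moved stays moved. The work goes in short steps, Python scripts to look and compute and a tool call to move; the robot and the scene stay as the last step left them, time stands still between calls to the robot, and variables do not carry over. Pictures are saved under pics/ and viewed, at most 10 in all, crops included, and the job is handed in when it is done.

Besides the shell and the picture viewer there is one more tool, called after "Request:" by a JSON object that holds its "api" and its "payload", one argument or row to a line. jog_arm: Moves the arm, as the interface text tells. Its arguments: {"type":"object","properties":{"linear":{"type":"array"},"dr":{"type":"array"},"jaw":{"type":"array"},"newtons":{"type":"number"}},"required":["linear","dr","jaw"]}

```bash
mkdir -p pics
python3 - <<'E'
from rig import r,cams,order
import cv2,numpy as np
o=r.get_obs();print({k:np.round(v,3).tolist() for k,v in o.items()})
for n in ("side","top"):
    cv2.imwrite(f"pics/{n}0.png",cams.snapshot(n)[:,:,::-1]); p=cams.camera_params(n);print(n,{k:np.round(v,3).tolist() for k,v in p.items()})
print(cams.camera_params("wrist"))
E
```

```text
{'time': 0.0, 'qpos': [-1.359, 0.088, 1.372, -0.0, 1.684, -0.103], 'joint_velocities': [0.002, 0.0, 0.001, -0.0, -0.001, 0.001], 'tau': [-0.002, -35.187, -31.327, -0.0, 0.011, -0.0], 'tool_pos': [170.173, -522.459, 228.614], 'tcp_rot': [-3.101, -0.492, 0.0], 'force': [0.01, -0.696, -0.338], 'wrist_torque': [-0.012, -0.016, 0.024], 'grasp_force': 0.0, 'grip_width': 85.617}
side {'fx': 472.539, 'fy': 472.539, 'cx': 322.307, 'cy': 235.092, 'dist_coeffs': [-0.112, 0.0, 0.0, 0.0, 0.0], 'extrinsics': [[-0.998, 0.068, 0.019, 568.194], [0.007, 0.365, -0.931, 68.465], [-0.07, -0.929, -0.365, 911.555], [0.0, 0.0, 0.0, 1.0]]}
top {'fx': 597.219, 'fy': 597.219, 'cx': 332.717, 'cy': 237.538, 'dist_coeffs': [-0.068, 0.0, 0.0, 0.0, 0.0], 'extrinsics': [[0.01, -1.0, 0.0, -15.712], [-0.987, -0.01, -0.163, 554.829], [0.163, 0.001, -0.987, 1094.608], [0.0, 0.0, 0.0, 1.0]]}
{'fx': 346.17055310323383, 'fy': 346.17055310323383, 'cx': 318.16909275974604, 'cy': 236.64782743214357, 'dist_coeffs': array([-0.00447029,  0.        ,  0.        ,  0.        ,  0.        ]), 'hand_eye': array([[-6.18100736e-04, -9.47910594e-01, -3.18535908e-01,
         8.21439882e+01],
       [ 9.99999283e-01, -9.12489628e-04,  7.74977911e-04,
        -4.47021263e-01],
       [-1.02527048e-03, -3.18535200e-01,  9.47910478e-01,
        -1.44477432e+02],
       [ 0.00000000e+00,  0.00000000e+00,  0.00000000e+00,
         1.00000000e+00]])}
```

View pics/side0.png

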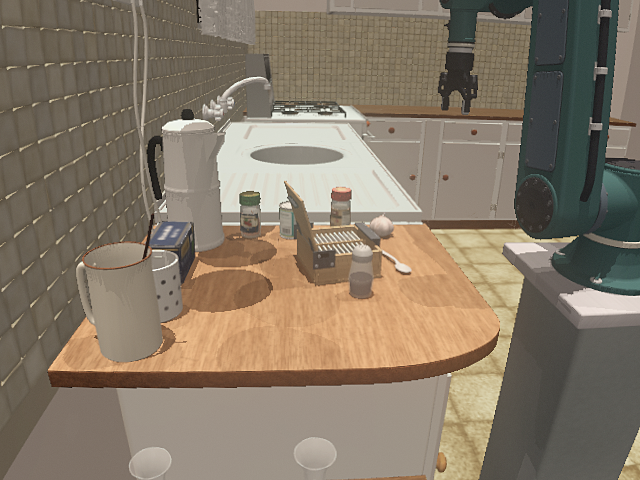

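View pics/top0.png

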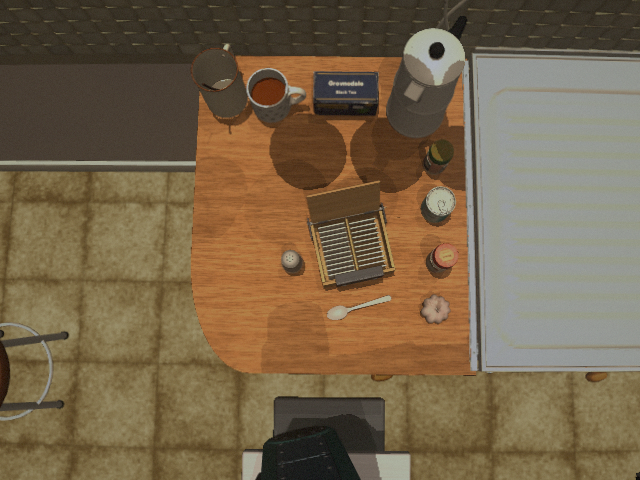

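Top view: caddy centred at about (352,247), lip at about (359,276), flap at (344,203) leaning back. The salt is at (291,262) and the spoon at (358,309). Side view: caddy at about (335,250), flap edge at about (290,183).

Run:
```python
import cv2,numpy as np
a=cv2.imread("pics/top0.png")[170:300,295:405]; b=cv2.imread("pics/side0.png")[170:300,275:395]
a=cv2.resize(a,None,fx=3.4,fy=3.4,interpolation=2); b=cv2.resize(b,None,fx=3.4,fy=3.4,interpolation=2)
cv2.imwrite("pics/c0.png",np.hstack([a,b]));print(a.shape,b.shape)
```

```text
(442, 374, 3) (442, 408, 3)
```

View pics/c0.png

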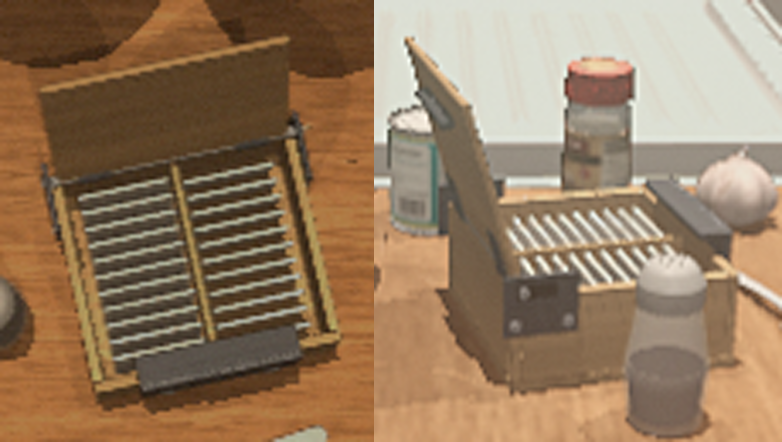

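```bash
cat > h.py <<'E'
from rig import r,cams,order
import cv2,numpy as np
def ray(n,px):
    p=cams.camera_params(n);K=np.array([[p['fx'],0,p['cx']],[0,p['fy'],p['cy']],[0,0,1]])
    u=cv2.undistortPoints(np.array([[px]],float),K,p['dist_coeffs'])[0,0]
    R=p['extrinsics'][:3,:3];t=p['extrinsics'][:3,3]
    return -R.T@t, R.T@np.array([u[0],u[1],1])
def onz(n,px,z):
    c,d=ray(n,px);return c+d*(z-c[2])/d[2]
def proj(n,X):
    p=cams.camera_params(n);K=np.array([[p['fx'],0,p['cx']],[0,p['fy'],p['cy']],[0,0,1]])
    R=p['extrinsics'][:3,:3];t=p['extrinsics'][:3,3]
    return cv2.projectPoints(np.array(X,float),cv2.Rodrigues(R)[0],t,K,p['dist_coeffs'])[0][:,0]
def world(c,yaw,P):
    R=np.array([[np.cos(yaw),-np.sin(yaw),0],[np.sin(yaw),np.cos(yaw),0],[0,0,1]])
    return np.array(P,float)@R.T+np.array([c[0],c[1],0])
def flap(s,y,th,n=0): # s from hinge, n along outer normal
    return [58-s*np.cos(th)+n*np.sin(th),y,58.5+s*np.sin(th)+n*np.cos(th)]
E
python3 - <<'E'
from h import *
T=lambda x,y:(295+x/3.4-.35,170+y/3.4-.35); S=lambda x,y:(275+(x-374)/3.4-.35,170+y/3.4-.35)
for nm,q,z in [("lipL",(138,362),69.5),("lipR",(297,328),69.5),("rimNL",(98,384),55),("rimNR",(339,336),55)]:
    print(nm,onz("top",T(*q),z).round(1))
a,b=onz("top",T(138,362),69.5),onz("top",T(297,328),69.5)
d=a-b;print(np.linalg.norm(d));yaw=np.arctan2(-d[0],d[1]);m=(a+b)/2
c=m[:2]+49*np.array([np.cos(yaw),np.sin(yaw)]);print(yaw,c)
# flap edge: rays in both views, left corner
c1,d1=ray("top",T(40,92));c2,d2=ray("side",S(407,38))
A=np.stack([d1,-d2],1);k=np.linalg.lstsq(A,c2-c1,rcond=None)[0];p,q=c1+k[0]*d1,c2+k[1]*d2
print("corner",p,q)
h=world(c,yaw,[[58,66,58.5]])[0];e=(p+q)/2-h;ex=e[:2]@[np.cos(yaw),np.sin(yaw)];print("len",np.linalg.norm(e),"ang",np.arctan2(e[2],-ex))
P=[[-49,45,69.5],[-49,-45,69.5],[-62.5,70,55],[-62.5,-70,55],[62.5,70,0],[58,66,58.5]]
for n,f in(("top",(295,170,0)),("side",(275,170,374))):
    u=proj(n,world(c,yaw,P));print(n,[((x-f[0]+.35)*3.4+f[2],(y-f[1]+.35)*3.4) for x,y in u.round(1)])
E
```

```text
lipL [478.7 -15.6  69.5]
lipR [ 498.2 -102.1   69.5]
rimNL [467.8   6.3  55. ]
rimNR [ 495.7 -126.6   55. ]
88.7351509949069
0.2209699496803076 [536.263382   -48.12085299]
corner [603.06727086  35.18686407 178.29870361] [637.40459856  33.39733865 186.31925613]
len 130.7979461435123 ang 1.8978011137926094
top [(np.float64(136.84999999999994), np.float64(362.2699999999999)), (np.float64(298.01), np.float64(327.59)), (np.float64(97.41000000000004), np.float64(398.31)), (np.float64(345.61), np.float64(345.2699999999999)), (np.float64(54.569999999999965), np.float64(197.36999999999995)), (np.float64(59.669999999999966), np.float64(184.79))]
side [(np.float64(704.6499999999999), np.float64(225.58999999999997)), (np.float64(647.19), np.float64(171.19)), (np.float64(744.4300000000001), np.float64(265.36999999999995)), (np.float64(652.6300000000001), np.float64(178.32999999999998)), (np.float64(516.97), np.float64(384.71000000000004)), (np.float64(524.79), np.float64(278.28999999999996))]
```

Run:
```python
from h import *
T=lambda x,y:(295+x/3.4-.35,170+y/3.4-.35); S=lambda x,y:(275+(x-374)/3.4-.35,170+y/3.4-.35)
def tri(a,b):
    c1,d1=ray("top",T(*a));c2,d2=ray("side",S(*b))
    k=np.linalg.lstsq(np.stack([d1,-d2],1),c2-c1,rcond=None)[0];p,q=c1+k[0]*d1,c2+k[1]*d2
    return (p+q)/2,np.linalg.norm(p-q)
for nm,a,b in [("edge+y",(40,92),(470,108)),("edge-y",(288,38),(407,38)),("lip+y inner top",(138,362),(702,240)),("lip-y inner top",(297,328),(648,184)),("rimN+y",(98,384),(735,272))]:
    p,g=tri(a,b);print(nm,p.round(1),round(g,1))
a=cv2.imread("pics/top0.png")[250:295,310:400]; b=cv2.imread("pics/side0.png")[215:260,345:395]
cv2.imwrite("pics/c1.png",np.hstack([cv2.resize(a,(540*9//10,243),interpolation=0),cv2.resize(b,(270,243),interpolation=0)]))
```

```text
edge+y [608.1  36.5 152.4] 2.1
edge-y [638.8 -91.2 153.3] 0.3
lip+y inner top [479.5 -15.6  60.8] 0.1
lip-y inner top [ 498.3 -102.6   61.6] 1.7
rimN+y [466.5   6.7  51.6] 3.3
```

View pics/c1.png

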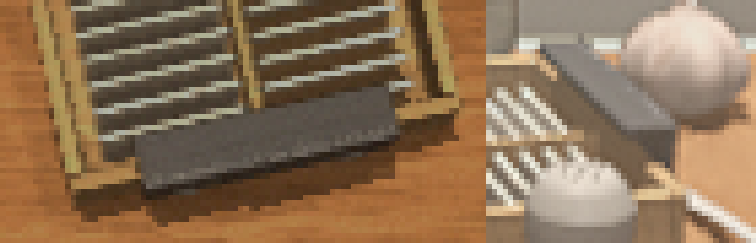

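The lip in the top view runs from about (335,276) to (383,266). In the side view its near inner corner is at about (372,239). The estimate is caddy centre ≈ (536,-48), yaw ≈ 0.22 and fold ≈ 1.9. I'll move above it with the jaw closed and look from close by.

Request:
{"api": "jog_arm", "payload": {
  "linear": [
    [0.027,0.03,0.005],
    [0.027,0.03,0.005],
    [0.027,0.03,0.005],
    [0.027,0.03,0.005],
    [0.027,0.03,0.005],
    [0.027,0.03,0.005],
    [0.027,0.03,0.005],
    [0.027,0.03,0.005],
    [0.027,0.03,0.005],
    [0.027,0.03,0.005],
    [0.027,0.03,0.005],
    [0.027,0.03,0.005],
    [0.027,0.03,0.005],
    [0.027,0.03,0.005],
    [0.027,0.03,0.005],
    [0.027,0.03,0.005],
    [0,0,0]
  ],
  "dr": [
    [0,0,-0.3],
    [0,0,-0.3],
    [0,0,-0.3],
    [0,0,-0.3],
    [0,0,-0.3],
    [0,0,-0.3],
    [0,0,-0.3],
    [0,0,-0.3],
    [0,0,-0.3],
    [0,0,-0.3],
    [0,0,-0.3],
    [0,0,-0.3],
    [0,0,-0.3],
    [0,0,-0.3],
    [0,0,-0.3],
    [0,0,-0.3],
    [0,0,0]
  ],
  "jaw": [0,0,0,0,0,0,0,0,0,0,0,0,0,0,0,0,0]
}}

```text
time: 2.22
tool_pos: [603.4, -40.9, 308.5]
tcp_rot: [-3.119, -0.368, 0.002]
force: [-0.7, -0.5, -0.5]
grip_width: 0.2
grasp_force: 0.0
```

Run:
```python
from h import *
import json
o=r.get_obs();json.dump([list(map(float,o['tool_pos'])),list(map(float,o['tcp_rot']))],open("w1.json","w"))
print(o['tool_pos'],o['tcp_rot'],o['grip_width'],o['force'],o['qpos'])
cv2.imwrite("pics/w1.png",cams.snapshot("wrist")[:,:,::-1])
```

```text
[603.35447917 -40.86586021 308.53360184] [-3.11911206e+00 -3.67797066e-01  2.49885825e-03] 0.23768167463887424 [-0.68066002 -0.51073107 -0.49526382] [-1.61575065e-01  2.12389715e-01  1.07451386e+00  4.14694228e-04
  1.85645827e+00  1.17458732e+00]
```

View pics/w1.png

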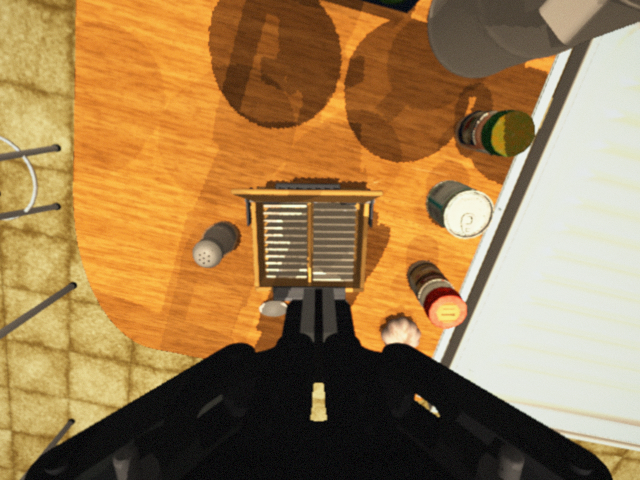

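The wrist view shows the flap's free edge from (233,193) to (382,192), with the ridge behind it at (308,186). The near rim corners are at about (256,289) and (362,289). The surroundings behind the flap are clear.

Run:
```python
from h import *
import json
from scipy.spatial.transform import Rotation as Ro
t,rv=json.load(open("w1.json"));p=cams.camera_params("wrist");H=p["hand_eye"]
R=Ro.from_rotvec(rv).as_matrix();C=R@H[:3,3]+t;RC=R@H[:3,:3]
K=np.array([[p['fx'],0,p['cx']],[0,p['fy'],p['cy']],[0,0,1]])
def wz(px,z):
    u=cv2.undistortPoints(np.array([[px]],float),K,p['dist_coeffs'])[0,0];d=RC@[u[0],u[1],1];return C+d*(z-C[2])/d[2]
a,b=wz((256,289),55),wz((362,289),55);print(a,b,np.linalg.norm(a-b))
y=np.arctan2(-(a-b)[0],(a-b)[1]);print("yaw",y,"c",(a+b)[:2]/2+62.5*np.array([np.cos(y),np.sin(y)]))
for z in(150,153,156,159,162):
    a,b=wz((233,194),z),wz((382,193),z);m=(a+b)/2;d=a-b;y=np.arctan2(-d[0],d[1]);th=np.pi-np.arcsin((z-58.5)/104)
    print(z,m.round(1),np.linalg.norm(d).round(1),y.round(3),"th",th.round(3),"c",m[:2]-(58-104*np.cos(th))*np.array([np.cos(y),np.sin(y)]))
```

```text
[465.51167724   8.35920728  55.        ] [ 496.96069123 -123.48388921   55.        ] 135.54203249571327
yaw 0.2341580243324962 c [542.03056203 -43.06083661]
150 [620.9 -26.5 150. ] 132.1 0.241 th 2.066 c [516.61135573 -52.16661795]
153 [621.6 -26.5 153. ] 130.8 0.241 th 2.002 c [523.06493893 -50.68222116]
156 [622.2 -26.4 156. ] 129.5 0.241 th 1.926 c [530.70881012 -48.90541882]
159 [622.8 -26.4 159. ] 128.2 0.241 th 1.831 c [540.49130434 -46.60324344]
162 [623.4 -26.3 162. ] 126.9 0.241 th 1.669 c [557.19867236 -42.5999071 ]
```

Request:
{"api": "jog_arm", "payload": {
  "linear": [
    [0.026,0.0115,0],
    [0.026,0.0115,0],
    [0,0,-0.042],
    [0,0,-0.042],
    [0,0,-0.042],
    [0,0,-0.042],
    [0,0,0],
    [0,0,0]
  ],
  "dr": [
    [0,0,0],
    [0,0,0],
    [0,0,0],
    [0,0,0],
    [0,0,0],
    [0,0,0],
    [0,0,0],
    [0,0,0]
  ],
  "jaw": [0,0,0,0,0,0,0,0]
}}

```text
time: 3.28
tool_pos: [654.8, -20.9, 143.8]
tcp_rot: [3.12, 0.36, 0.004]
force: [0.7, 0.2, 0.8]
grip_width: 0.2
grasp_force: 0.0
```

Request:
{"api": "jog_arm", "payload": {
  "linear": [
    [-0.0055,-0.0013,0],
    [-0.0055,-0.0013,0],
    [-0.0055,-0.0013,0],
    [-0.0055,-0.0013,0],
    [-0.0055,-0.0013,0],
    [-0.0055,-0.0013,0],
    [-0.0055,-0.0013,0],
    [-0.0055,-0.0013,0],
    [-0.0055,-0.0013,0],
    [-0.0055,-0.0013,0],
    [0,0,0]
  ],
  "dr": [
    [0,0,0],
    [0,0,0],
    [0,0,0],
    [0,0,0],
    [0,0,0],
    [0,0,0],
    [0,0,0],
    [0,0,0],
    [0,0,0],
    [0,0,0],
    [0,0,0]
  ],
  "jaw": [0,0,0,0,0,0,0,0,0,0,0]
}}

```text
time: 4.65
tool_pos: [599.1, -33.1, 142.5]
tcp_rot: [3.12, 0.362, 0.001]
force: [-0.7, 0.5, 2.8]
grip_width: 0.1
grasp_force: 1.9
```

Run:
```python
from h import *
o=r.get_obs();print(o['tool_pos'],o['force'])
a=cams.snapshot("side")[:,:,::-1][150:300,265:425];b=cams.snapshot("wrist")[:,:,::-1][100:420,140:480]
cv2.imwrite("pics/d1.png",np.hstack([cv2.resize(a,(427,400)),cv2.resize(b,(370,400))]))
```

```text
[599.093239   -33.05064808 142.47993281] [-0.71724895  0.47286613  2.78097307]
```

View pics/d1.png

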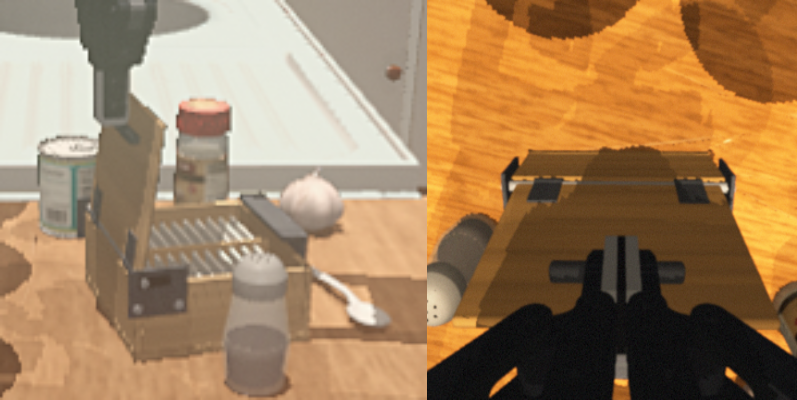

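Flap is just past upright, about 1.45 rad. The wrist view has the ridge at (617,271), crossing behind the finger, with the fingertip at (620,240) on the hinge side of it. I'll check the tip and ridge projections numerically.

Run:
```python
from h import *
c=(538,-46);y=.235
X=world(c,y,[flap(82,30,th,10) for th in(1.3,1.4,1.5)]+[flap(104,66,th,0) for th in(1.3,1.4,1.5)])
X=np.vstack([X,[[599,-33,117.5],[599,-33,142.5]]])
u=(proj("side",X)-[265,150])*2.67;print(u.round())
d=np.array([599-538,-33+46]);print(d@[np.cos(y),np.sin(y)],d@[-np.sin(y),np.cos(y)])
```

```text
[[148. 135.]
 [136. 135.]
 [123. 136.]
 [189. 122.]
 [173. 119.]
 [158. 118.]
 [110. 155.]
 [110. 120.]]
62.35033363295264 -1.5607356789330638
```

Run:
```python
from h import *
print(proj("side",[[170.2,-522.5,228.6],[170.2,-522.5,203.6],[170.2,-522.5,216.6]]))
a=cv2.imread("pics/side0.png")[40:130,425:500]
b=cams.snapshot("side")[:,:,::-1][150:240,265:340]
cv2.imwrite("pics/d2.png",np.hstack([cv2.resize(x,(375,450),interpolation=2) for x in(a,b)]))
```

```text
[[453.55754439 115.82496938]
 [452.63784304 124.7714057 ]
 [453.11626471 120.13074701]]
```

View pics/d2.png

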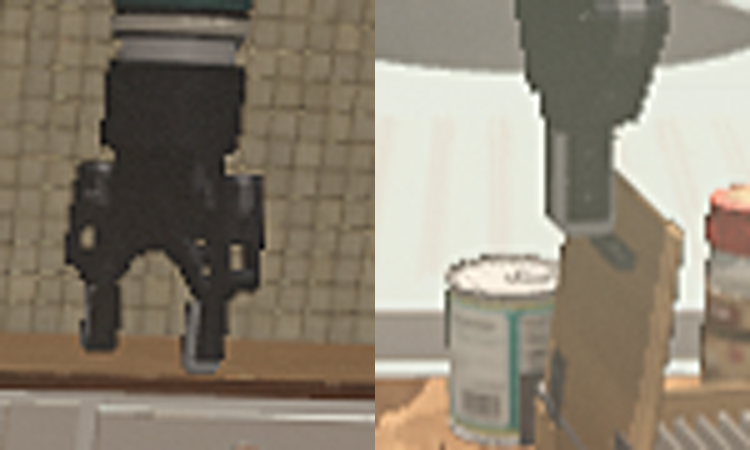

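The fingertip shows at z ≈ TCP level (side tip row ≈197), right at the ridge. I'll back off, lower by about 22 mm and come again, so contact is well on the hinge side of the ridge.

Request:
{"api": "jog_arm", "payload": {
  "linear": [
    [0.014,0.0033,0],
    [0.014,0.0033,0],
    [0.014,0.0033,0],
    [0.014,0.0033,0],
    [0,0,-0.011],
    [0,0,-0.011],
    [-0.011,-0.0026,0],
    [-0.011,-0.0026,0],
    [-0.0055,-0.0013,0],
    [-0.0055,-0.0013,0],
    [-0.0055,-0.0013,0],
    [-0.0055,-0.0013,0],
    [-0.0055,-0.0013,0],
    [-0.0055,-0.0013,0],
    [0,0,0]
  ],
  "dr": [
    [0,0,0],
    [0,0,0],
    [0,0,0],
    [0,0,0],
    [0,0,0],
    [0,0,0],
    [0,0,0],
    [0,0,0],
    [0,0,0],
    [0,0,0],
    [0,0,0],
    [0,0,0],
    [0,0,0],
    [0,0,0],
    [0,0,0]
  ],
  "jaw": [0,0,0,0,0,0,0,0,0,0,0,0,0,0,0]
}}

```text
time: 6.68
tool_pos: [599.8, -32.9, 119.7]
tcp_rot: [3.121, 0.362, -0.001]
force: [0.9, -0.4, 0.3]
grip_width: 0.0
grasp_force: 0.0
```

Run:
```python
from h import *
o=r.get_obs();print(o['tool_pos'],o['force'])
a=cams.snapshot("side")[:,:,::-1][150:300,265:385];b=cams.snapshot("wrist")[:,:,::-1][100:420,140:480]
cv2.imwrite("pics/d3.png",np.hstack([cv2.resize(a,(420,525),interpolation=2),cv2.resize(b,(370,525))]))
```

```text
[599.80298615 -32.88019232 119.72330127] [ 0.88902112 -0.37464837  0.29198678]
```

View pics/d3.png

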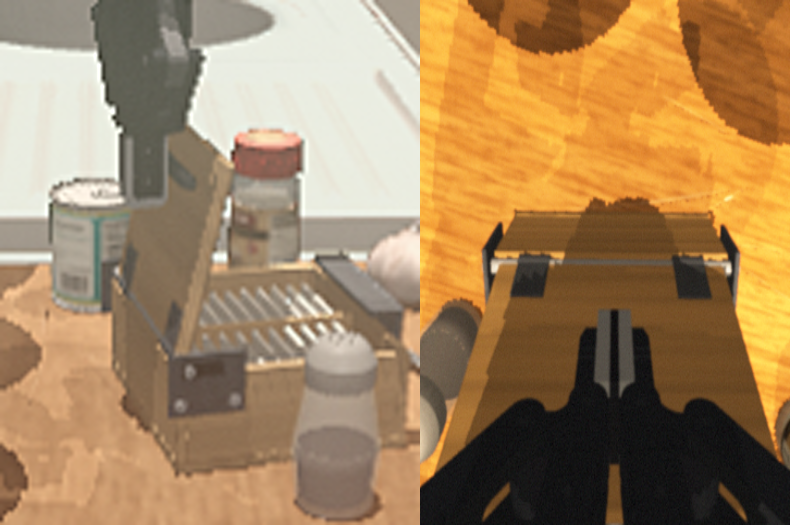

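Flap now leans forward at about 1.35. The side view has the tip at (150,205), clearly on the hinge side of the ridge at (183,178). Next I'll follow the fold arc down.

Request:
{"api": "jog_arm", "payload": {
  "linear": [
    [-0.0063,-0.0015,-0.0029],
    [-0.0063,-0.0015,-0.0029],
    [-0.0051,-0.0012,-0.0024],
    [-0.0051,-0.0012,-0.0024],
    [-0.0046,-0.0011,-0.0034],
    [-0.0046,-0.0011,-0.0034],
    [-0.0039,-0.0009,-0.0043],
    [-0.0039,-0.0009,-0.0043],
    [-0.0029,-0.0007,-0.005],
    [-0.0029,-0.0007,-0.005],
    [0,0,0]
  ],
  "dr": [
    [0,0,0],
    [0,0,0],
    [0,0,0],
    [0,0,0],
    [0,0,0],
    [0,0,0],
    [0,0,0],
    [0,0,0],
    [0,0,0],
    [0,0,0],
    [0,0,0]
  ],
  "jaw": [0,0,0,0,0,0,0,0,0,0,0]
}}

```text
time: 8.15
tool_pos: [554.1, -43.6, 83.1]
tcp_rot: [-3.12, -0.362, 0.002]
force: [0.3, 1.2, 0.4]
grip_width: 0.1
grasp_force: 0.1
```

Run:
```python
from h import *
o=r.get_obs();print(o['tool_pos'],o['force'])
d=o['tool_pos'][:2]-[538,-46];print(d@[.972,.233],d@[-.233,.972])
a=cams.snapshot("side")[:,:,::-1][150:300,265:385];b=cams.snapshot("wrist")[:,:,::-1][100:420,140:480]
cv2.imwrite("pics/d4.png",np.hstack([cv2.resize(a,(420,525),interpolation=2),cv2.resize(b,(370,525))]))
```

```text
[554.09651933 -43.57658415  83.06441615] [0.25821824 1.18171481 0.41272601]
16.21047267954896 -1.3949288009893102
```

View pics/d4.png

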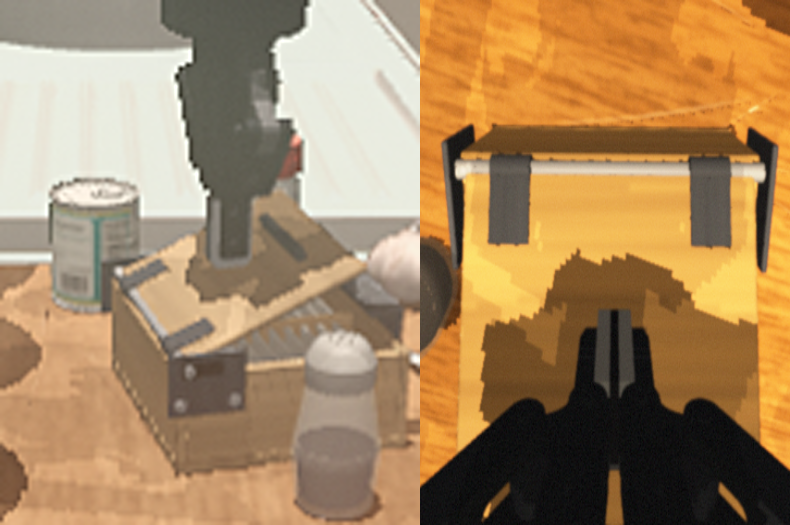

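Flap is down to about 0.55 rad. The tip bears on the face at side (225,262), hinge side of the ridge (282,235). I continue down.

Request:
{"api": "jog_arm", "payload": {
  "linear": [
    [-0.0019,-0.0005,-0.005],
    [-0.0019,-0.0005,-0.005],
    [-0.0012,-0.0003,-0.004],
    [-0.0012,-0.0003,-0.004],
    [0,0,0],
    [0,0,0]
  ],
  "dr": [
    [0,0,0],
    [0,0,0],
    [0,0,0],
    [0,0,0],
    [0,0,0],
    [0,0,0]
  ],
  "jaw": [0,0,0,0,0,0]
}}

```text
time: 9.0
tool_pos: [548.2, -45.2, 65.7]
tcp_rot: [-3.121, -0.362, 0.001]
force: [-0.7, 0.4, 0.8]
grip_width: -0.3
grasp_force: 0.2
```

Request:
{"api": "jog_arm", "payload": {
  "linear": [
    [0,0,-0.002],
    [0,0,0]
  ],
  "dr": [
    [0,0,0],
    [0,0,0]
  ],
  "jaw": [0,0]
}}

```text
time: 9.25
tool_pos: [548.5, -45.3, 63.7]
tcp_rot: [3.12, 0.362, -0.0]
force: [-0.7, 0.9, -0.2]
grip_width: -0.0
grasp_force: 0.2
```

Request:
{"api": "jog_arm", "payload": {
  "linear": [
    [0,0,-0.002],
    [0,0,0]
  ],
  "dr": [
    [0,0,0],
    [0,0,0]
  ],
  "jaw": [0,0]
}}

```text
time: 9.5
tool_pos: [548.5, -45.2, 61.7]
tcp_rot: [3.121, 0.362, -0.0]
force: [0.0, -0.8, 0.2]
grip_width: -0.2
grasp_force: 0.2
```

Request:
{"api": "jog_arm", "payload": {
  "linear": [
    [0,0,-0.002],
    [0,0,0]
  ],
  "dr": [
    [0,0,0],
    [0,0,0]
  ],
  "jaw": [0,0]
}}

```text
time: 9.75
tool_pos: [548.5, -45.2, 59.7]
tcp_rot: [3.121, 0.362, -0.0]
force: [-0.5, -0.6, 0.5]
grip_width: 0.0
grasp_force: 0.2
```

Request:
{"api": "jog_arm", "payload": {
  "linear": [
    [0,0,-0.002],
    [0,0,0]
  ],
  "dr": [
    [0,0,0],
    [0,0,0]
  ],
  "jaw": [0,0]
}}

```text
time: 10.0
tool_pos: [548.6, -45.3, 59.3]
tcp_rot: [3.12, 0.362, 0.001]
force: [-3.3, -0.0, 6.9]
grip_width: 0.1
grasp_force: 3.5
```

Run:
```python
from h import *
o=r.get_obs();print(o['tool_pos'],o['force'],o['wrist_torque'])
cv2.imwrite("pics/e1.png",cams.snapshot("side")[:,:,::-1][150:300,265:385])
w=cams.snapshot("wrist")[:,:,::-1];cv2.imwrite("pics/e1w.png",w)
```

```text
[548.64102963 -45.26226861  59.31113418] [-3.25300459 -0.01978181  6.927149  ] [ 0.03758903  0.47267097 -0.01684833]
```

Run:
```python
from h import *
c=(538,-46);y=.235
im=cv2.imread("pics/e1.png");g=cv2.cvtColor(im,cv2.COLOR_BGR2HSV)
for r0 in range(50,100):
    print(r0,"".join("#" if v<75 else ("." if s<60 else ("+" if v>150 else "-")) for s,v in g[r0,40:115,1:].tolist()))
off=[265,150]
X=world(c,y,[flap(82,30,0,10),flap(82,-30,0,10),[-49,45,69.5],[-49,-45,69.5],flap(104,66,0,2.5),flap(104,66,.13,2.5),flap(82,30,.13,10)]);print((proj("side",X)-off).round(1))
```

```text
50 ................#..........................................................
51 ................#..........................................................
52 ................#..........................................................
53 ...........................................................................
54 .................#.........................................................
55 .................#.........................................................
56 .................#.........................................................
57 .................#..........................-..............................
58 .................#..........................-..............................
59 ..................#.........................-..............................
60 ...........................................--..............................
61 ............................................-..............................
62 ............................................--.............................
63 ............................................--........................
[... 2255 characters left out ...]
---------------------------------------.-
93 -++....++++++++++++++++++++++++++----------------------------------------.-
94 --++....++++++++++++++++++++++++++---------------+++++++..++++++++------..-
95 --+++...+++++++++++..+++++++++++++---------------+++.........++++++------.-
96 ---++................-+++++++++++++----------++++++.............+++--------
97 ----+-................++++++++++++++++++++++++++++...............+++----+++
98 ----++.................++++++++++++++++++++++++++.................++----+++
99 -----+-.....--.-+++++++++++++++++++++++++++++++++.................----+++++
[[ 90.7  85.1]
 [ 79.6  74.3]
 [106.3  86.2]
 [ 88.8  70.2]
 [109.1  94.9]
 [108.9  88. ]
 [ 89.9  79.9]]
```

Ridge end reads at about (88,90) in the crop, which matches flat and not resting on the lip. I ease the press and slide toward the ridge.

Request:
{"api": "jog_arm", "payload": {
  "linear": [
    [0,0,0.0008],
    [-0.0039,-0.0009,0],
    [-0.0039,-0.0009,0],
    [-0.0039,-0.0009,0],
    [0,0,0]
  ],
  "dr": [
    [0,0,0],
    [0,0,0],
    [0,0,0],
    [0,0,0],
    [0,0,0]
  ],
  "jaw": [0,0,0,0,0]
}}

```text
time: 10.72
tool_pos: [536.9, -48.1, 59.3]
tcp_rot: [3.12, 0.362, 0.002]
force: [1.6, 0.9, 5.2]
grip_width: 0.2
grasp_force: 2.8
```

Request:
{"api": "jog_arm", "payload": {
  "linear": [
    [-0.0039,-0.0009,0],
    [0,0,0]
  ],
  "dr": [
    [0,0,0],
    [0,0,0]
  ],
  "jaw": [0,0]
}}

```text
time: 10.98
tool_pos: [533.0, -49.0, 59.3]
tcp_rot: [3.12, 0.362, 0.001]
force: [0.6, 0.9, 5.9]
grip_width: 0.1
grasp_force: 2.9
```

Request:
{"api": "jog_arm", "payload": {
  "linear": [
    [-0.0029,-0.0007,0],
    [0,0,0]
  ],
  "dr": [
    [0,0,0],
    [0,0,0]
  ],
  "jaw": [0,0]
}}

```text
time: 11.22
tool_pos: [530.2, -49.6, 59.3]
tcp_rot: [3.12, 0.362, 0.002]
force: [1.2, 0.1, 6.0]
grip_width: -0.1
grasp_force: 2.9
```

Request:
{"api": "jog_arm", "payload": {
  "linear": [
    [-0.0029,-0.0007,0],
    [0,0,0]
  ],
  "dr": [
    [0,0,0],
    [0,0,0]
  ],
  "jaw": [0,0]
}}

```text
time: 11.48
tool_pos: [527.6, -50.3, 59.3]
tcp_rot: [3.12, 0.362, 0.003]
force: [2.2, 1.0, 5.2]
grip_width: -0.2
grasp_force: 2.7
```

Request:
{"api": "jog_arm", "payload": {
  "linear": [
    [-0.0029,-0.0007,0],
    [0,0,0]
  ],
  "dr": [
    [0,0,0],
    [0,0,0]
  ],
  "jaw": [0,0]
}}

```text
time: 11.72
tool_pos: [524.6, -51.0, 59.3]
tcp_rot: [3.12, 0.362, 0.003]
force: [2.4, 0.8, 4.9]
grip_width: 0.1
grasp_force: 2.8
```

Request:
{"api": "jog_arm", "payload": {
  "linear": [
    [-0.0029,-0.0007,0],
    [0,0,0]
  ],
  "dr": [
    [0,0,0],
    [0,0,0]
  ],
  "jaw": [0,0]
}}

```text
time: 11.98
tool_pos: [521.7, -51.7, 59.2]
tcp_rot: [3.12, 0.362, 0.002]
force: [3.3, 0.4, 6.3]
grip_width: -0.0
grasp_force: 2.7
```

Request:
{"api": "jog_arm", "payload": {
  "linear": [
    [-0.0029,-0.0007,0],
    [0,0,0]
  ],
  "dr": [
    [0,0,0],
    [0,0,0]
  ],
  "jaw": [0,0]
}}

```text
time: 12.22
tool_pos: [518.8, -52.4, 59.2]
tcp_rot: [3.12, 0.362, 0.002]
force: [3.1, 0.2, 5.6]
grip_width: -0.3
grasp_force: 2.7
```

Request:
{"api": "jog_arm", "payload": {
  "linear": [
    [-0.0029,-0.0007,0],
    [0,0,0]
  ],
  "dr": [
    [0,0,0],
    [0,0,0]
  ],
  "jaw": [0,0]
}}

```text
time: 12.48
tool_pos: [515.9, -53.1, 59.2]
tcp_rot: [3.12, 0.362, 0.003]
force: [3.5, 1.3, 5.7]
grip_width: 0.2
grasp_force: 3.8
```

Request:
{"api": "jog_arm", "payload": {
  "linear": [
    [-0.0019,-0.0005,0],
    [0,0,0]
  ],
  "dr": [
    [0,0,0],
    [0,0,0]
  ],
  "jaw": [0,0]
}}

```text
time: 12.72
tool_pos: [515.6, -53.2, 59.3]
tcp_rot: [3.121, 0.362, 0.009]
force: [7.8, 2.1, 3.1]
grip_width: 0.3
grasp_force: 4.3
```

Run:
```python
from h import *
o=r.get_obs();print(o['tool_pos'],o['force'])
cv2.imwrite("pics/e2.png",cams.snapshot("side")[:,:,::-1][150:300,265:385])
# caddy's own motion since before: hinge-plate / box corner template in side view
a=cv2.imread("pics/e1.png");b=cv2.imread("pics/e2.png")
def sh(n,x0,x1,y0,y1):
    f=lambda m:cv2.cvtColor(m[y0:y1,x0:x1],cv2.COLOR_BGR2GRAY).astype(float)
    print(n,cv2.phaseCorrelate(f(a),f(b)))
sh("plate",40,76,95,125);sh("front bottom",30,70,110,140)
```

```text
[515.57636906 -53.20912934  59.29287686] [7.76943557 2.12616834 3.11736452]
plate ((0.07714522046021699, -0.17840667859233683), 0.5876287576330625)
front bottom ((-0.09670144196593355, -0.15293674210736796), 0.8001745040440007)
```

Hard stop (Fx 2.5 → 7.8 N) after about 13 mm of ridge travel, and the caddy did not shift. One more firm nudge, then unload, back off and retreat.

Request:
{"api": "jog_arm", "payload": {
  "linear": [
    [-0.0012,-0.0003,0],
    [0,0,0]
  ],
  "dr": [
    [0,0,0],
    [0,0,0]
  ],
  "jaw": [0,0]
}}

```text
time: 13.02
tool_pos: [514.7, -53.4, 59.3]
tcp_rot: [3.121, 0.362, 0.01]
force: [8.2, 2.4, 2.7]
grip_width: 0.1
grasp_force: 4.4
```

Request:
{"api": "jog_arm", "payload": {
  "linear": [
    [0.0023,0.0006,0.001],
    [0,0,0.0015],
    [0.003,0.0007,0.001],
    [0.003,0.0007,0.004],
    [0,0,0.015],
    [0,0,0.04],
    [0,0,0.05],
    [0,0,0.05],
    [0.02,0,0.04],
    [0.02,0,0],
    [0,0,0]
  ],
  "dr": [
    [0,0,0],
    [0,0,0],
    [0,0,0],
    [0,0,0],
    [0,0,0],
    [0,0,0],
    [0,0,0],
    [0,0,0],
    [0,0,0],
    [0,0,0],
    [0,0,0]
  ],
  "jaw": [0,0,0,0,0,0,0,0,0,0,0]
}}

```text
time: 14.4
tool_pos: [561.0, -51.8, 261.9]
tcp_rot: [3.12, 0.362, 0.0]
force: [-0.6, 0.3, -1.0]
grip_width: 0.2
grasp_force: 0.0
```

Run:
```python
from h import *
a=cams.snapshot("side")[:,:,::-1][150:300,265:385];b=cams.snapshot("wrist")[:,:,::-1][140:340,180:460]
cv2.imwrite("pics/f.png",np.hstack([cv2.resize(a,(360,450),interpolation=2),cv2.resize(b,(440,450),interpolation=2)]))
```

```text
(no output)
```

View pics/f.png

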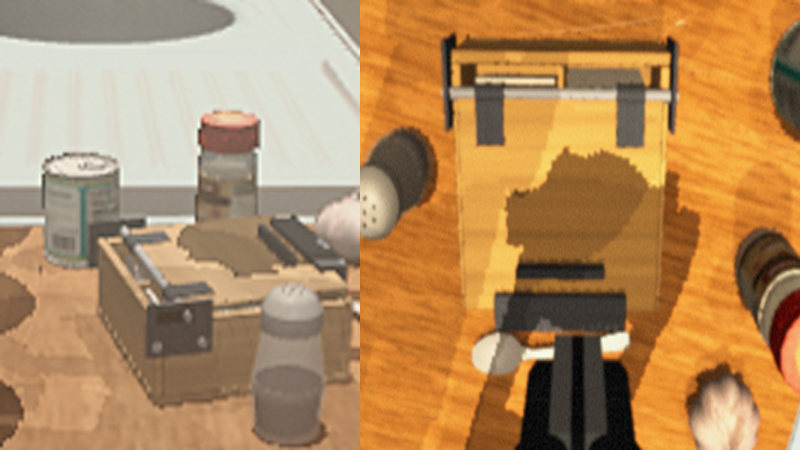

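The flap lies flat and stays down, with its edge under the lip (wrist view about (560,310)) and the ridge right beside it at (560,271). Everything else is undisturbed.

```bash
python3 -c "
from rig import order
print(order.finish_job())"
```

```text
the job is handed in; nothing more can be done
None
```

The caddy is closed and handed in: the flap is flat, its edge is under the lip against a hard stop, it stayed down after release, and nothing else on the worktop was touched.

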